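# Move the charged battery from the charger to the jigsaw

### The arm

A 6-joint arm with a two-finger parallel gripper is mounted at the origin on the work surface. World frame = base frame: x ahead of the robot, y to its left, z up, the work surface at z = 0. Lengths are in m, angles in rad, forces in N, time in s.
With the tool pointing down it reaches from about 0.35 to 0.775 m from the base axis. Payload 5.5 kg.
Tool frame: the origin (TCP) lies at the very end of the fingers, on their centre line; the grasp point (between the pads) lies 19 mm behind it; x points along the fingers, y is the direction in which the jaws open and shut, and the axes are right-handed (so a half turn about x gives the same grasp; the last joint's range is limited). The gripper opens to 85 mm and grips with 20 to 120 N. Pads are 22 mm wide; open, the fingers measure 114 mm over their backs; the gripper's body (76 mm by 85 mm) begins 54 mm behind the grasp point. The pads swing forward as they close: fully open they stand 13 mm farther back than shut.
Start: joints at [-1.336, 0.313, 0.046, 1.304, 0, 1.431], TCP at [0.21, -0.535, 0.231] pointing down, gripper open.
Joint ranges: [-2.76, 2.76], [-0.86, 1.69], [-1.03, 1.26], [-2.2, 2.34], [-1.47, 1.5], [-3.14, 3.14]. Speed limits (rad/s): [2.57, 2.57, 3.14, 3.14, 3.14, 3.14].

### API

Orientations are given as a unit quaternion [w, x, y, z].
In Python, from workcell import readout, cams, env, finder gives the robot as it stands.
- The arm moves only by the tool drive_tool, never from a script. Its argument "moves" is a list that holds one entry, the list of rows, each a list of 7 numbers: the shift along the tool's x, y, z in m, then the turn, a rotation vector about the tool's x, y, z in rad, then the closure in counts, from 0 (fully open) to 255 (shut). A call has exactly 5 rows; each row is the pose to reach, as a shift and turn from the pose measured when the call began, along the tool's axes at that moment; what a row does not reach only later rows make up. A row lasts 1/8 s, in which the tool goes at most 62.5 mm and 10.7 degrees, less where a joint would pass 70% of its speed; a pose out of reach is approached as far as the arm can. A call with a gripper value outside its range is refused whole. The fingers move at their own pace and stop on an object; "squeeze" is the grip in N (left out, the last holds). Time passes only in rows, so rows that repeat a pose let the fingers close, or fill a call up. It gives the time, the measured TCP pose, the force and the opening at its end, in the units of the state.
- readout.get_state(): the state, without advancing time (a new reading comes with each control period).
- cams.read_camera(name): name is "side" or "top"; returns the picture (400x640x3 uint8, blue, green, red); there is no depth.
- cams.camera_params(name): a dict with "mtx" (3x3 intrinsics, pixels), "R" (3x3) and "t" (3): a world point X has camera coordinates R X + t. Camera axes: x right, y down, z forward; pixel columns grow to the right and rows downward; lengths in m; the calibration is good to about 2 mm. A picture is of the moment at which its call begins. camera_params takes no time and is no camera call.
- env.hand_in(): hands the job in, once; it reports no verdict.
Trained networks look in the newest picture that a camera, given by its name, has taken for a name from the list of things; names that differ only in an ending like _2 or _b are one class to them, and where a whole thing is asked for, a point or a joint stands for the part that bears it (a point fixed in the world has none). Each returns a list of dicts, best first, with "conf" (0 to 1); they miss things now and then, are a little off and sometimes report something else, mostly with a low value. They report only what shows in the picture. A call takes as long as a camera call. They do not tell look-alikes from the thing itself.
- finder.regions_of(camera, name): "pixels" (400x640 bool, what is visible of it) and "point" ([column, row] in pixels, amid what is visible of it).
The state is a dict: "clock": time; "joint_pos": joint angles; "qvel": joint speeds; "tau": joint torques, N m; "tcp_pos": TCP position; "orientation": TCP orientation; "wrist_force": force on the tool from outside, world axes, zero at the start; "ft_torque": the same for the moment, N m; "finger_gap": finger opening in m.
Only numpy, scipy, OpenCV 4.12 (cv2) and the standard library are available. Lean on these libraries where they do the work, as an engineer would, in place of code of your own. Each camera call takes 0.05 s, during which the arm holds its last target.

### The job

Press the charger's orange catch so that the charged battery (green band) springs loose, slide it off the charger, then slide it onto the rails of the upside-down jigsaw until the saw's catch clicks up behind it, and let go. Feel your way: never force or ram the battery, the catch, the charger or the saw, and leave everything else on the bench where it is.

Things in the scene. Friction and masses are not known exactly. Their poses are not given: they have to be found in the camera images.
- battery: Charged tool battery, black with a green band and mark; 84 (x) x 52 (y) x 50 tall, 0.34-0.55 kg. Origin: centre of underside; x to its nose (leading end), z up. Block 52 wide from 14 to 50 above the underside: grip its flat sides (across y) at 30 to 45. Below: neck 30 wide, then a foot flange 44 wide, 6 thick, front edge rounded, 36 wide at the nose. Starts latched in the charger.
- battery_nose (a point): Middle of the battery's leading edge: 42 ahead (+x) of its origin, 3 above the underside.
- charger: Black and grey bench charger, fixed, about 200 x 96 x 62 with its catch. Origin: underside, straight below the middle of a seated battery; x is the direction in which a battery goes in (away from the robot at yaw 0).
- charger_seat (a point): Point on the charger's deck under the middle of a seated battery, 50 above the charger's origin, axes as the charger's. A seated battery's origin lies here, same heading. A sprung plunger at the inner end pushes the battery out (-x).
- charger_mouth (a point): Mouth of the charger's track on its deck, 46 behind (-x) the seat point. Same track as the saw's (see saw_mouth). A battery is wholly free of the lips, and may be lifted, when its centre is 85 or more behind the seat point.
- charger_catch (a joint): How far the charger's catch is pressed, m: 0 up, 0.008 fully down, moves straight down. Its 5 mm tooth stands behind the tail of the seated battery. Spring 3 to 5 N, plus 2 to 3 N rub at first. Pressed 0.006 or more it frees the battery, which the plunger (8 N) throws out 14 to 20 mm; it stays on the rails. Let up, the tooth only bears on the battery's underside.
- charger_catch_pad (a point): Middle of the upper face of the orange pad (28 x 30) of the charger's catch tongue: 106 behind (-x) the seat point, 3 below the deck. Press it straight down. A battery slides over it freely.
- saw: Green cordless jigsaw lying upside down in a plywood cradle, blade out, fixed; about 290 x 110 x 135 with its catch. Origin: bench level, straight below the middle of a seated battery; x is the direction in which the battery goes in. The steel sole plate lies ahead of the track (x +92 to +168), its top 134 above the origin.
- saw_seat (a point): Nominal point on the saw's deck under the middle of a seated battery, 120 above the saw's origin, axes as the saw's. Catch, plunger and end stop sit together on an adjustable block, set up to 8 further in or out than this; unmeasured, feel for it. Hard end stop 2 past the click; over 10 N on it (some 22 N of push in all) counts as ramming. Let go, the plunger sets the battery back against the tooth.
- saw_mouth (a point): Mouth of the saw's track on its deck, 46 behind (-x) the nominal seat point. The flange runs on the deck between side walls 46 apart and under lips 34 apart (undersides 7 above the deck, tops 13), 80 long from 10 ahead of this point. The mouth is flared 4 each side, lips turned up 3. The tooth is just ahead of here; an entering battery rides over it.
- saw_catch (a joint): How far the saw's catch is pressed, m: 0 up (at first, and again once clicked behind the battery's tail), about 0.005 while the battery lies on its tooth. Ramped tooth: an entering battery pushes it down by itself (about 5 N). The plunger meets the nose about 14 before the click and resists with 3 growing to 6 N; with rubbing, 10 to 15 N of push brings the click.
- flat_battery: spare battery of the same shape but with a red band (flat; leave it alone), loose, about 84 x 52 x 50 (bystander).
- tape_measure: yellow tape measure, loose, 80 x 36 x 56 (bystander).
- try_square: wooden-stocked try square lying flat, loose, 110 x 195 x 14 (bystander).
- dust_brush: bench brush, loose, 220 long (bystander).
- screwdriver: screwdriver, loose, 200 long (bystander).
- glue: white glue bottle, loose, 60 dia x 120 tall, upright (bystander).
- mug: blue mug, loose, 80 dia x 95 tall, upright (bystander).
There are look-alikes about, which are no part of the job. What is shaped like the battery but turquoise is not meant.

How it is judged:
On the way, in this order (a step that is already met when the one before it is completed fails the run):
1. catch pressed, the battery has sprung loose on the charger's rails (8 mm or more out) (x of battery_nose in the frame of charger_seat below 0.034 m), for 0.1 s.
2. battery drawn clear of the charger's rails (distance between battery and charger_seat above 0.11 m), for 0.1 s.
At the end, for the whole second after the job is handed in: The battery sits on the saw's rails, level and straight (within 0.06 rad), its nose 32.5 to 53.5 mm ahead of the nominal seat point and within 3 mm sideways and in height, at rest and let go; the saw's catch is back up behind it (pressed less than 2 mm), the charger's catch is up too (x of battery_nose in the frame of saw_seat between 0.0325 and 0.0535 m and y of battery_nose in the frame of saw_seat between -0.003 and 0.003 m and z of battery_nose in the frame of saw_seat between 0 and 0.006 m and angle between battery's own z axis and vertical below 0.06 rad and angle between the x axis of battery and the x axis of saw, either way round below 0.06 rad and value of joint saw_catch below 0.002 m and value of joint charger_catch below 0.003 m and linear speed of battery below 0.01 m/s); the robot touches nothing.
It fails at once if battery rammed on the saw's end stop (over 10 N on the stop) or jammed in its rails (contact forces adding up to over 80 N) (contact force between battery and saw_block_c0 above 10 N or contact force between battery and saw above 80 N).
It fails at once if battery forced against the charger (contact forces adding up to over 80 N) (contact force between battery and charger above 80 N).
It fails at once if charger or its catch pressed with more than 30 N by the robot (contact force between any of the fingers, the arm and charger above 30 N).
It fails at once if saw struck by the robot (more than 15 N) (contact force between any of the fingers, the arm and saw above 15 N).
It fails at once if a bystander moved more than 15 mm (distance of any of flat_battery, tape_measure, try_square, dust_brush, screwdriver, glue, mug from where it was at the start of the episode above 0.015 m).
It also fails if it takes over 72 s, if anything falls off the work surface, if the arm or the gripper's body presses on something with over 40 N, if the wrist force passes 120 N, or if a joint passes its speed limit or range.

## Working session

There is one attempt and no reset: what is moved stays moved. The work goes in short steps, Python scripts to look and compute and a tool call to move; the robot and the scene stay as the last step left them, time stands still between calls to the robot, and variables do not carry over. Pictures are saved under pics/ and viewed, and the job is handed in when it is done.

Besides the shell and the picture viewer there is one more tool, called after "Emit:" as a command line: name --argument value ..., lists and objects as JSON in quotes. drive_tool: Moves the arm, as the interface text tells. Its arguments: {"type":"object","properties":{"moves":{"type":"array"},"squeeze":{"type":"number"}},"required":["moves"]}

```bash
ls; mkdir -p pics; python3 - <<'E'
from workcell import readout, cams, env, finder
import cv2
print(readout.get_state())
for n in ("side","top"):
    im=cams.read_camera(n); cv2.imwrite(f"pics/{n}0.png",im)
    print(n,cams.camera_params(n))
E
```

```text
pics
{'clock': 0.0, 'joint_pos': array([-1.33561164e+00,  3.13998366e-01,  4.49833324e-02,  1.30362536e+00,
       -1.84672431e-05,  1.43120763e+00]), 'qvel': array([-0.0002341 ,  0.00159221, -0.00061919, -0.00046497,  0.00151489,
        0.00041215]), 'tau': array([ 1.42510624e-03, -4.80627751e+01,  2.98532206e+01,  1.93015917e-02,
       -1.44095594e-05,  9.19605512e-07]), 'tcp_pos': array([ 0.2103548 , -0.53458143,  0.23041183]), 'orientation': array([-0.13107735, -0.6946905 , -0.13237919,  0.69476585]), 'wrist_force': array([0.11906896, 0.8780314 , 1.02363595]), 'ft_torque': array([-0.01744924,  0.01907473,  0.0220032 ]), 'finger_gap': 0.08549415877624489}
side {'mtx': array([[407.56110673,   0.        , 323.02512665],
       [  0.        , 407.56110673, 207.58143991],
       [  0.        ,   0.        ,   1.        ]]), 'R': array([[-0.770659  , -0.63691535,  0.02057985],
       [-0.3486565 ,  0.39439728, -0.85022904],
       [ 0.5334073 , -0.66241197, -0.5260105 ]]), 't': array([0.37873677, 0.26871677, 1.07846762])}
top {'mtx': array([[487.77599104,   0.        , 317.27413855],
       [  0.        , 487.77599104, 203.41437052],
       [  0.        ,   0.        ,   1.        ]]), 'R': array([[ 0.01715616, -0.99960931, -0.02206547],
       [-0.99480095, -0.01484967, -0.10074994],
       [ 0.10038291,  0.02367924, -0.99466706]]), 't': array([0.00776315, 0.50912035, 1.56332842])}
```

View pics/side0.png

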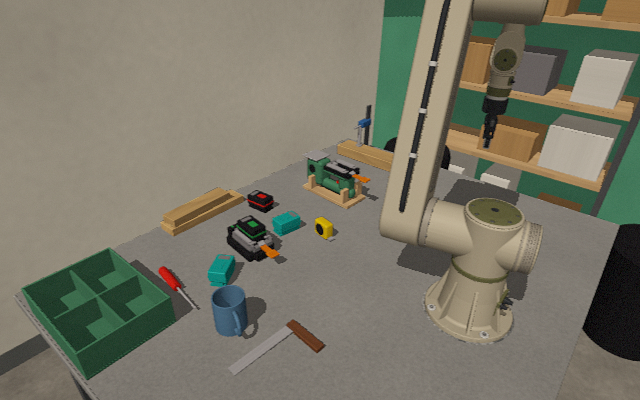

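View pics/top0.png

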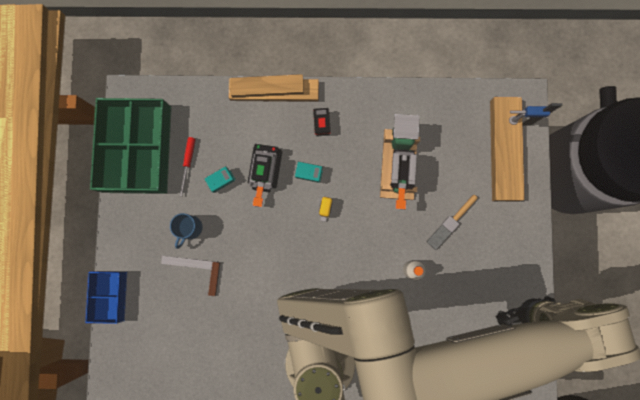

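Side: charger with green-banded battery at (250,232), saw at (335,178). Top: charger at (263,168) with its orange catch at (259,197), saw at (403,160) with its catch at (402,198).
Candidates for the battery (top): green band (262,168) in the charger; red-band flat one (321,121); turquoise (219,180) and (309,171). I choose (262,168) and check it in a close crop.

```bash
cat > h.py <<'E'
import numpy as np, cv2
from workcell import readout, cams, env, finder
P={n:cams.camera_params(n) for n in("side","top")}
def proj(n,X):
    p=P[n]; c=np.atleast_2d(X)@p["R"].T+p["t"]; u=c@p["mtx"].T; return u[:,:2]/u[:,2:]
def plane(n,uv,z):
    p=P[n]; uv=np.atleast_2d(np.asarray(uv,float)); d=np.c_[uv,np.ones(len(uv))]@np.linalg.inv(p["mtx"]).T@p["R"]; o=-p["R"].T@p["t"]
    s=(z-o[2])/d[:,2]; return o+s[:,None]*d
E
python3 - <<'E'
from h import *
ims={n:cams.read_camera(n) for n in("side","top")}
for n in ims:
    np.save(f"{n}0.npy",ims[n])
    for k in("battery","charger","saw","charger_catch","saw_catch"):
        for r in finder.regions_of(n,k)[:4]:
            m=r["pixels"]; ys,xs=np.nonzero(m); print(n,k,round(r["conf"],2),np.round(r["point"]),m.sum(),xs.min(),xs.max(),ys.min(),ys.max())
            np.save(f"m_{n}_{k}_{int(r['point'][0])}.npy",m)
t=ims["top"]; s=ims["side"]
a=cv2.resize(t[130:215,225:325],None,fx=4,fy=4,interpolation=cv2.INTER_CUBIC)
b=cv2.resize(t[105:215,365:440],None,fx=4,fy=4,interpolation=cv2.INTER_CUBIC)
cv2.imwrite("pics/c1.png",a);cv2.imwrite("pics/c2.png",b)
cv2.imwrite("pics/c3.png",cv2.resize(s[205:270,215:290],None,fx=8,fy=8,interpolation=cv2.INTER_CUBIC))
cv2.imwrite("pics/c4.png",cv2.resize(s[140:210,295:380],None,fx=8,fy=8,interpolation=cv2.INTER_CUBIC))
E
```

```text
side battery 0.97 [220. 268.] 678 208 235 254 286
side battery 0.76 [251. 227.] 532 238 266 216 243
side battery 0.56 [286. 222.] 527 272 300 210 235
side charger 0.93 [250. 243.] 1014 227 278 224 260
side saw 0.91 [334. 180.] 2399 303 369 149 208
side saw 0.2 [322. 229.] 382 314 334 217 241
side charger_catch 0.5 [271. 251.] 169 258 278 240 257
side saw_catch 0.47 [266. 250.] 214 257 279 239 257
top battery 0.92 [222. 180.] 435 206 234 168 192
top battery 0.68 [306. 172.] 433 295 321 162 182
top battery 0.58 [260. 166.] 508 251 271 153 182
top charger 0.88 [272. 173.] 1008 248 282 144 206
top charger 0.5 [327. 208.] 238 319 332 197 220
top charger 0.43 [260. 167.] 469 251 271 154 182
top charger 0.42 [399. 160.] 2916 380 419 113 208
top saw 0.65 [402. 160.] 2814 380 419 115 207
top saw 0.61 [269. 174.] 953 248 281 144 206
top charger_catch 0.65 [258. 197.] 184 253 263 182 206
top saw_catch 0.71 [400. 198.] 193 396 405 183 208
```

View pics/c1.png

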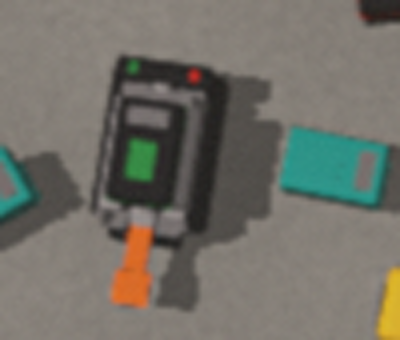

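View pics/c2.png

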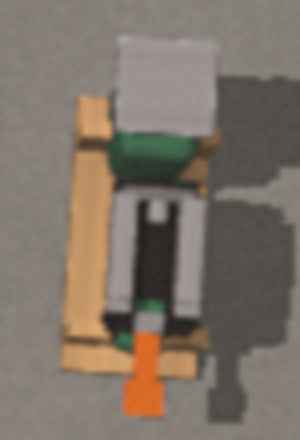

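View pics/c3.png

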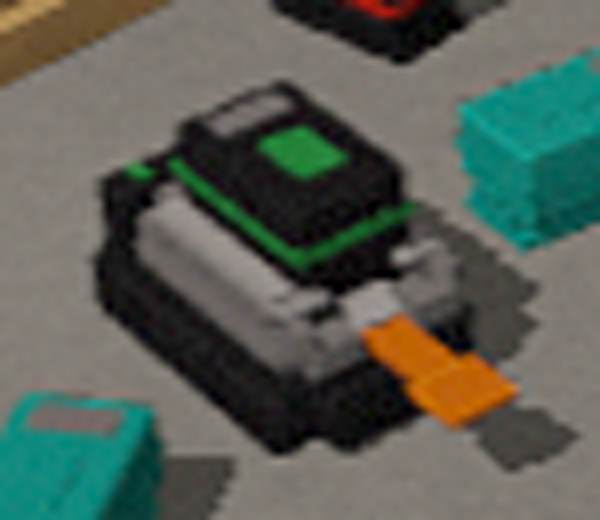

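View pics/c4.png

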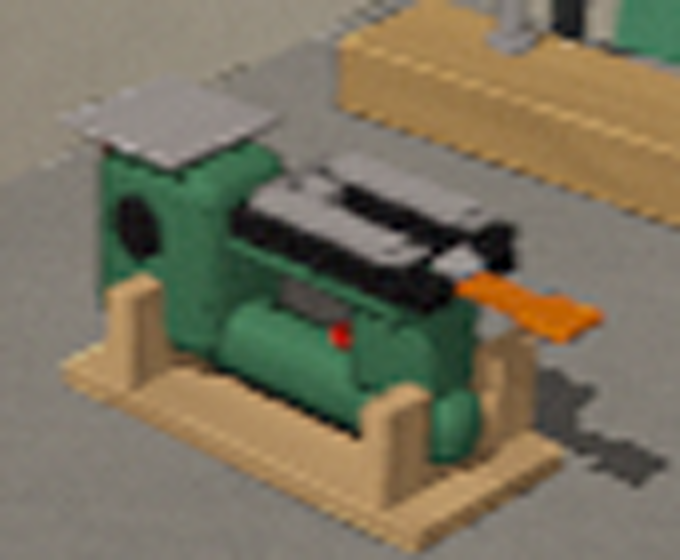

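The crop confirms that the thing seated on the charger has the black body with the green band and mark. Next: precise poses.

```bash
python3 - <<'E'
from h import *
t=np.load("top0.npy"); s=np.load("side0.npy")
for n,im,rois in (("top",t,{"ch":(175,215,245,275),"saw":(175,215,388,415)}),("side",s,{"ch":(235,262,250,285),"saw":(170,185,345,375)})):
    for k,(r0,r1,c0,c1) in rois.items():
        z=.047 if k=="ch" else .117
        f=im[r0:r1,c0:c1].astype(float); w=np.clip((f[...,2]-f[...,0]-40)/150,0,1); 
        print(n,k); print((w*9).round().astype(int).tolist() if 0 else "\n".join("".join(str(int(round(v*9))) for v in r) for r in w))
E
```

```text
top ch
000000000000000000000000000000
000000000000000000000000000000
000000000000000000000000000000
000000000000000000000000000000
000000000000000000000000000000
000000000000000000000000000000
000000000000000000000000000000
000000000000000000000000000000
000000000000000000000000000000
000000000000000000000000000000
000000000000000000000000000000
000000000000132110000000000000
000000000000477775000000000000
000000000002689996100000000000
000000000002788886000000000000
000000000002788885000000000000
000000000002788873000000000000
000000000002788871000000000000
000000000003888861000000000000
000000000005888850000000000000
000000000016888840000000000000
000000000026888730000000000000
000000000357788730000000000000
000000001688888863000000000000
000000003788888885000000000000
000000003788888884000000000000
000000005888888872000000000000
000000016888888861000000000000
000000016988888860000000000000
000000016988888860000000000000
000000004666788850000000000000
000000000000134530000000000000
000000000000000000000000000000
000000000000000000000000000000
000000000000000000000000000000
00000000
[... 2028 characters left out ...]
9740000000
00000000000000000048999974000000000
00000000000000000000687410000000000
00000000000000000000022000000000000
00000000000000000000000000000000000
00000000000000000000000000000000000
00000000000000000000000000000000000
side saw
000000000000000000000000000000
000000000000000000000000000000
000000000000000000000000000000
000000000000000000000000000000
000000000475200000000000000000
000000058999973000000000000000
000000069898999630000000000000
000000000389998988776300000000
000000000003788999999876300000
000000000000017998999999820000
000000000000002799989897300000
000000000000001147999830000000
000000000000111110076000000000
000000000011111110000000000000
000000000011111110000000000000
```

```bash
cat > fit.py <<'E'
from h import *
from scipy.optimize import minimize
S=6
def render(n,polys,roi):
    r0,r1,c0,c1=roi; m=np.zeros(((r1-r0)*S,(c1-c0)*S),np.uint8)
    for q in polys:
        uv=(proj(n,q)-[c0,r0]+.5)*S-.5
        cv2.fillPoly(m,[np.round(uv*16).astype(np.int32)],255,shift=4)
    m=cv2.resize(m,(c1-c0,r1-r0),interpolation=cv2.INTER_AREA)/255.
    return cv2.GaussianBlur(m,(0,0),.6)
def rect(x,y,th,z,x0,x1,w):
    L=np.array([[x0,-w/2],[x1,-w/2],[x1,w/2],[x0,w/2]]); c,s=np.cos(th),np.sin(th)
    return np.c_[L@np.array([[c,s],[-s,c]])+[x,y],np.full(4,z)]
E
python3 - <<'E'
from fit import *
t=np.load("top0.npy"); s=np.load("side0.npy"); IM={"top":t,"side":s}
def orange(n,roi):
    r0,r1,c0,c1=roi; f=IM[n][r0:r1,c0:c1].astype(float)
    w=np.clip((f[...,2]-f[...,0]-90)/85,0,1); return w
R={("top","ch"):(182,212,245,275),("top","saw"):(186,212,388,415),("side","ch"):(240,262,250,285),("side","saw"):(172,185,348,375)}
for k,z,g in(("ch",.047,(.6,.1)),("saw",.117,(.6,-.2))):
    p0=plane("top",[[258,200]] if k=="ch" else [[401,204]],z)[0]
    for cams_ in(("top",),("side",),("top","side")):
        def cost(p):
            x,y,th,wt,x1,px,py=p
            e=0
            for n in cams_:
                w=orange(n,R[n,k]); m=render(n,[rect(x,y,th,z,-px/2,px/2,py),rect(x,y,th,z,0,x1,wt)],R[n,k]); e+=((m-w)**2).sum()
            return e+((px-.029)/.002)**2+((py-.029)/.002)**2+((wt-.015)/.005)**2
        best=None
        for th0 in(-.2,0,.2):
            x0=[p0[0],p0[1],th0,.015,.055,.029,.029]
            sim=np.array([x0]+[np.array(x0)+np.eye(7)[i]*[.01,.01,.15,.004,.01,.002,.002][i] for i in range(7)])
            r=minimize(cost,x0,method="Nelder-Mead",options=dict(maxiter=1500,initial_simplex=sim,xatol=1e-5,fatol=1e-3))
            if best is None or r.fun<best.fun:best=r
        print(k,cams_,best.x.round(4),round(best.fun,2))
# sole plate
roi=(110,142,388,425)
f=t[roi[0]:roi[1],roi[2]:roi[3]].astype(int)
print("\n".join(" ".join("%3d"%v for v in r) for r in f[::2,:,1]))
E
```

```text
ch ('top',) [ 0.5127  0.2089 -0.1382  0.0159  0.0452  0.0291  0.0289] 6.9
ch ('side',) [ 0.5117  0.21   -0.1401  0.0186  0.0493  0.0291  0.0296] 4.26
ch ('top', 'side') [ 0.5117  0.2094 -0.1328  0.0175  0.0481  0.0297  0.0289] 14.5
saw ('top',) [ 0.5028 -0.2411 -0.0532  0.0168  0.0473  0.0288  0.0283] 4.42
saw ('side',) [ 0.5039 -0.2389 -0.0556  0.0179  0.0506  0.0292  0.0294] 3.94
saw ('top', 'side') [ 0.5028 -0.2408 -0.0595  0.0167  0.0483  0.0288  0.0276] 11.45
126 128 128 124 127 129 129 132 135 132 132 127 129 127 130 129 131 132 130 131 131 133 131 130 127 131 132 131 130 127 129 127 128 129 130 132 131
132 130 126 129 126 128 126 128 127 128 130 131 133 133 132 131 131 129 130 131 132 130 130 131 130 132 130 129 129 129 127 129 131 130 131 129 129
127 128 126 127 127 127 141 157 157 153 147 144 144 142 138 135 133 134 133 127 127 131 138 138 136 136 135 135 135 138 133 130 127 128 129 129 131
128 129 129 129 129 129 134 146 148 147 148 147 149 147 149 149 149 150 151 148 151 151 153 152 152 149 151 149 150 150 146 140 132 128 130 132 131
127 129 128 128 127 121 119 141 145 144
[... 1036 characters left out ...]
 144 147 146 144 146 145 145 147 146 145 145 145 147 146 146 147 146 148 148 145 128  89  77  82  80  80  82
152 152 155 141 101  92 137 146 143 143 143 143 144 144 143 144 143 142 142 142 142 144 142 144 144 142 142 143 144 139 118  89  78  78  80  80  80
157 157 162 163 143 106 134 146 148 151 150 147 149 150 149 148 146 147 147 145 147 146 147 145 145 144 145 145 146 138 114  90  81  81  82  84  81
148 147 153 158 140  91  86 103 115 116 103  95  95  95  98  97  99 103 112 118 123 129 138 149 148 139 139 140 139 128 109  95  85  79  80  80  80
 67  68  70  76  74  73  80  96 107 111 111 111 113 113 111 111 111 111 111 111 109 108 107 101  89  73  68  76  88  91  95  89  84  81  79  78  81
```

```bash
python3 - <<'E'
from h import *
t=np.load("top0.npy")
print("saw lips cols 388-420")
for r in range(150,186,3): print(r," ".join("%3d"%v for v in t[r,388:420,1]))
print("charger cols 245-285")
for r in range(144,190,3): print(r," ".join("%3d"%v for v in t[r,245:285,1]))
print("ch green-red")
for r in range(160,178): print(r," ".join("%3d"%v for v in t[r,250:275,1].astype(int)-t[r,250:275,2]))
for uv in((394.0,122),(418.4,122),(406.2,122)): print(plane("top",uv,.134).round(4))
E
```

```text
saw lips cols 388-420
150 141 144 149 149 135  92  52  46  51  54  49  50  48  46  46  42  42  43  39  43  51  57  64  61  60  63  71  81  86  82  81  78
153 141 145 149 149 135 113 121 131 131 134 131 122 115 113 112 113 112 112 110 109 111 109 109 113 110  95  84 103  96  83  97 120
156 144 148 151 147 134 125 145 151 150 148 130  76  37  53 106 147 152 139 105  59  46  77 119 146 152 151 148 142 112  83  76  77
159 147 150 152 142 129 137 148 151 149 148 129  72  37  62 110 140 144 133  97  49  41  89 133 150 150 148 145 133 100  80  78  80
162 148 153 151 139 123 142 150 148 149 148 129  67  34  37  40  44  39  42  41  38  48  89 135 149 149 147 146 133  97  79  81  79
165 151 152 153 138 119 142 152 150 147 141 107  55  33  37  44  46  41  43  46  41  53  96 143 155 149 148 147 132  93  76  77  77
168 150 154 154 141 123 143 151 150 147 139 103  52  36  41  43  41  45  43  43  40  61 105 145 151 149 148 141 120  87  76  78  81
171 153 156 154 141 126 143 151 150 148 135  87  44  38  45  42  44  44  42  42  42  67 112 144 150 149 147 141 117  86  76  79  78
174 155 154 147 129 13
[... 4419 characters left out ...]
  -6  -4  -4  -4   7  47  80  86  84  84  83  70  29  -4  -5  -3  -1   0  -1  -5  -4  -6  -3  -2
173  -4  -7  -4  -1  -1   8  44  75  80  81  86  85  70  25  -2  -4  -4  -1  -1  -1  -5  -7  -3  -3  -2
174  -4  -6  -4  -2  -3   4  24  46  57  62  75  75  62  19  -6  -2  -3   0  -1  -2  -5  -5  -2  -4  -2
175  -5  -4  -2  -2  -5  -3   1   8  13  18  24  29  24   3  -4   0   0   0   1  -1  -5  -4  -5  -3  -1
176  -6  -4  -2  -2  -3  -3  -3  -4  -5  -6  -5  -4  -5  -3  -2  -3  -1  -2   0  -3  -4  -5  -2  -3  -1
177  -7  -4  -1  -2  -1  -2  -3  -4  -4  -3  -2  -4  -3  -2  -3  -2  -1  -1  -1  -4  -6  -6  -4  -2  -2
[[ 0.7532 -0.2184  0.134 ]]
[[ 0.7541 -0.2931  0.134 ]]
[[ 0.7536 -0.2558  0.134 ]]
```

```bash
python3 - <<'E'
from h import *
t=np.load("top0.npy").astype(float)
g=np.clip(t[160:177,250:275,1]-t[160:177,250:275,2]-10,0,None); ys,xs=np.mgrid[160:177,250:275]
m=(g*xs).sum()/g.sum(),(g*ys).sum()/g.sum(); G=plane("top",m,.1)[0]; print("mark",m,G.round(4))
s=np.load("side0.npy").astype(float)
pad=np.array([.512,.2094]); d=G[:2]-pad; print("yaw from mark",np.arctan2(d[1],d[0]),np.linalg.norm(d))
Q=[plane("top",u,.133)[0] for u in((403.9,162),(402.85,177))]; print(np.round(Q,4))
pts=np.array([[.5028,-.2405],Q[0][:2],Q[1][:2],[.7536,-.2558]])
print(np.polyfit(pts[:,0],pts[:,1],1), pts[:,1]-np.polyval(np.polyfit(pts[:,0],pts[:,1],1),pts[:,0]))
# overlay check
S=cv2.imread
for nm,(sx,sy,th),zd in(("ch",(.617,.195,-.138),.05),("saw",(.6086,-.2471,-.058),.12)):
    c,sn=np.cos(th),np.sin(th)
    def W(p): p=np.atleast_2d(p); return np.c_[sx+c*p[:,0]-sn*p[:,1], sy+sn*p[:,0]+c*p[:,1], zd+p[:,2]]
    def box(x0,x1,w,z): return W([[x0,-w,z],[x1,-w,z],[x1,w,z],[x0,w,z]])
    L=[box(-.12,-.092,.015,-.003),box(-.036,.044,.017,.013)]
    L+= [box(-.042,.042,.026,.05)] if nm=="ch" else [box(.092,.168,.037,.014)]
    for n,roi in (("top",(130,215,225,325) if nm=="ch" else (105,215,365,440)),("side",(205,270,215,290) if nm=="ch" else (140,210,295,380))):
        im=np.load(f"{n}0.npy")[roi[0]:roi[1],roi[2]:roi[3]]; k=6
        im=cv2.resize(im,None,fx=k,fy=k,interpolation=cv2.INTER_CUBIC)
        for q in L:
            uv=((proj(n,q)-[roi[2],roi[0]]+.5)*k-.5); cv2.polylines(im,[uv.round().astype(int)],True,(0,255,255),1)
        cv2.imwrite(f"pics/o_{nm}_{n}.png",im)
E
python3 -c "
import cv2,numpy as np
for a in('ch','saw'):
    x=cv2.imread(f'pics/o_{a}_top.png');y=cv2.imread(f'pics/o_{a}_side.png');h=max(x.shape[0],y.shape[0])
    f=lambda i:cv2.copyMakeBorder(i,0,h-i.shape[0],0,0,0)
    o=np.hstack([f(x),f(y)]);k=min(800/o.shape[1],600/o.shape[0]);cv2.imwrite(f'pics/ov_{a}.png',cv2.resize(o,None,fx=k,fy=k,interpolation=cv2.INTER_AREA))
"
```

```text
mark (np.float64(259.7628275710196), np.float64(169.58863686412684)) [0.6053 0.1963 0.1   ]
yaw from mark -0.13916219048644884 0.09423855389093695
[[ 0.629  -0.2488  0.133 ]
 [ 0.5827 -0.2456  0.133 ]]
[-0.06101199 -0.21001838] [ 1.95207229e-04 -3.89929671e-04 -2.29151438e-06  1.97013957e-04]
```

View pics/ov_ch.png

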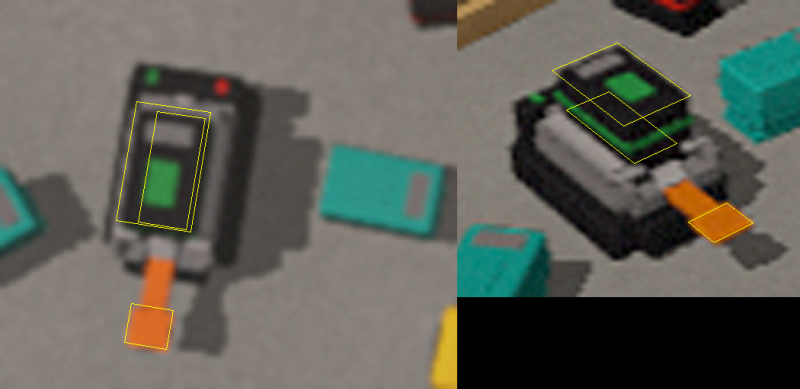

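View pics/ov_saw.png

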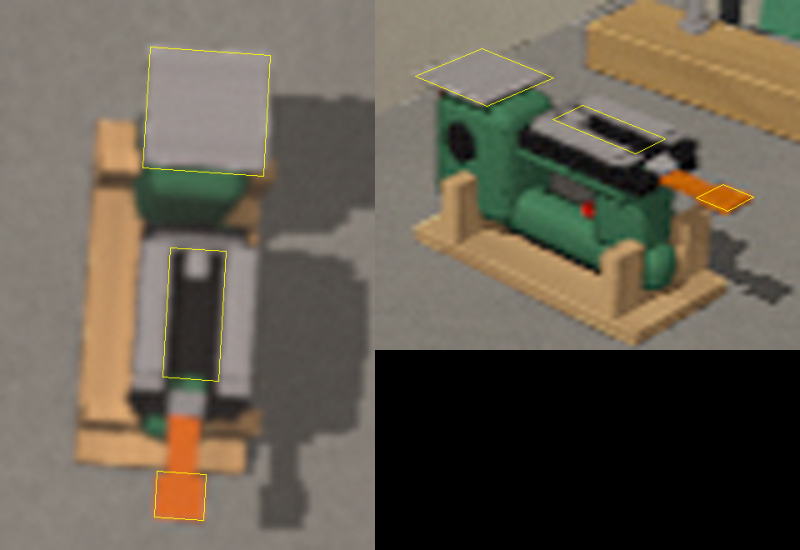

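```bash
cat >> h.py <<'E'
from scipy.spatial.transform import Rotation as Ro
CH=np.array([.617,.195,.05]); CHY=-.138
SW=np.array([.6086,-.2471,.12]); SWY=-.060
def loc(O,yaw,p): return O+Ro.from_euler("z",yaw).apply(p)
def plan(target,yaw,st=None):
    """tool x down, tool y along +-(battery y)"""
    st=st or readout.get_state(); q=st["orientation"]; R0=Ro.from_quat(q,scalar_first=True)
    best=None
    for sg in(1,-1):
        x=np.array([0,0,-1.]); y=sg*np.array([-np.sin(yaw),np.cos(yaw),0]); R1=Ro.from_matrix(np.c_[x,y,np.cross(x,y)])
        rv=(R0.inv()*R1).as_rotvec()
        if best is None or np.linalg.norm(rv)<np.linalg.norm(best): best=rv
    sh=R0.inv().apply(np.asarray(target)-st["tcp_pos"])
    print("t",round(st["clock"],2),"tcp",st["tcp_pos"].round(4),"F",st["wrist_force"].round(2),"gap",round(st["finger_gap"],4),"j6",st["joint_pos"].round(2))
    print("shift",sh.round(4),"rot",best.round(4)); return sh,best
E
python3 - <<'E'
from h import *
R0=Ro.from_quat(readout.get_state()["orientation"],scalar_first=True); print(R0.as_matrix().round(3))
p=loc(CH,CHY,[-.106,0,0]); p[2]=.15; print(p)
plan([.40,-.2,.29],CHY); plan(p,CHY)
E
```

```text
[[ 0.     0.366 -0.931]
 [-0.    -0.931 -0.366]
 [-1.     0.     0.   ]]
[0.51200773 0.20958161 0.15      ]
t 0.7 tcp [ 0.2105 -0.5352  0.2314] F [-0.52 -0.56 -0.67] gap 0.0855 j6 [-1.34  0.31  0.05  1.3  -0.    1.43]
shift [-0.0587 -0.2425 -0.299 ] rot [ 5.128e-01 -0.000e+00 -2.000e-04]
t 0.7 tcp [ 0.2105 -0.5352  0.2314] F [-0.52 -0.56 -0.67] gap 0.0855 j6 [-1.34  0.31  0.05  1.3  -0.    1.43]
shift [ 0.0812 -0.5827 -0.5532] rot [ 5.128e-01 -0.000e+00 -2.000e-04]
```

Emit:
drive_tool --moves '[[[-0.012, -0.036, -0.045, -0.18, 0, 0, 255], [-0.024, -0.072, -0.09, -0.36, 0, 0, 255], [-0.036, -0.108, -0.135, -0.54, 0, 0, 255], [-0.048, -0.144, -0.18, -0.72, 0, 0, 255], [-0.06, -0.18, -0.225, -0.9, 0, 0, 255]]]' --squeeze 40

```text
clock: 1.32
tcp_pos: [0.3546, -0.2837, 0.2919]
orientation: [0.423, 0.567, 0.422, -0.567]
wrist_force: [1.0, 0.4, 0.1]
finger_gap: 0.0
```

```bash
sed -i 's/for sg in(1,-1)/for sg in(1,)/' h.py; python3 - <<'E'
from h import *
plan([.45,0.03,.27],CHY)
p=loc(CH,CHY,[-.106,0,0]); p[2]=.12; plan(p,CHY)
E
```

```text
t 1.32 tcp [ 0.3546 -0.2837  0.2919] F [0.97 0.36 0.15] gap 0.0 j6 [-0.85  0.07 -0.11  1.39  0.    1.01]
shift [ 0.0218  0.0015 -0.3278] rot [-1.7233e+00  1.1000e-03 -2.0000e-04]
t 1.32 tcp [ 0.3546 -0.2837  0.2919] F [0.97 0.36 0.15] gap 0.0 j6 [-0.85  0.07 -0.11  1.39  0.    1.01]
shift [ 0.1717  0.0093 -0.5177] rot [-1.7233e+00  1.1000e-03 -2.0000e-04]
```

Emit:
drive_tool --moves '[[[0.004, 0, -0.06, -0.18, 0, 0, 255], [0.008, 0, -0.12, -0.36, 0, 0, 255], [0.012, 0, -0.18, -0.54, 0, 0, 255], [0.016, 0, -0.24, -0.72, 0, 0, 255], [0.02, 0, -0.3, -0.9, 0, 0, 255]]]'

```text
clock: 1.95
tcp_pos: [0.441, 0.0057, 0.2721]
orientation: [0.629, 0.325, 0.627, -0.325]
wrist_force: [0.8, -0.8, 1.0]
finger_gap: -0.0
```

```bash
python3 - <<'E'
from h import *
p=loc(CH,CHY,[-.106,0,0]); p[2]=.12; plan(p,CHY)
E
```

```text
t 1.95 tcp [0.441  0.0057 0.2721] F [ 0.84 -0.79  1.04] gap -0.0 j6 [-0.17  0.04 -0.19  1.34 -0.    0.79]
shift [ 0.152   0.1755 -0.1258] rot [-8.175e-01  2.400e-03 -2.000e-04]
```

Emit:
drive_tool --moves '[[[0.02, 0.035, -0.025, -0.17, 0, 0, 255], [0.045, 0.07, -0.05, -0.34, 0, 0, 255], [0.08, 0.11, -0.078, -0.51, 0, 0, 255], [0.11, 0.15, -0.105, -0.68, 0.001, 0, 255], [0.145, 0.1755, -0.126, -0.817, 0.002, 0, 255]]]'

```text
clock: 2.58
tcp_pos: [0.5129, 0.2119, 0.1264]
orientation: [0.706, 0.047, 0.705, -0.047]
wrist_force: [0.3, -0.1, 0.2]
finger_gap: 0.0002
```

```bash
python3 - <<'E'
from h import *
p=loc(CH,CHY,[-.106,0,0]); p[2]=.05; plan(p,CHY)
for n in("top","side"):
    im=cams.read_camera(n); uv=proj(n,readout.get_state()["tcp_pos"])[0]; print(uv)
    cv2.circle(im,tuple(uv.round().astype(int)),1,(255,0,255),-1)
    c=np.clip(uv.round().astype(int),60,340); im=im[c[1]-50:c[1]+50,c[0]-50:c[0]+50]
    cv2.imwrite(f"pics/p1_{n}.png",cv2.resize(im,None,fx=4,fy=4))
a=np.hstack([cv2.imread("pics/p1_top.png"),cv2.imread("pics/p1_side.png")]); cv2.imwrite("pics/p1.png",a)
E
```

```text
t 2.58 tcp [0.5129 0.2119 0.1264] F [ 0.27 -0.12  0.21] gap 0.0002 j6 [ 0.25  0.33 -0.2   1.04 -0.    0.38]
shift [ 0.0764 -0.0024 -0.0008] rot [ 0.0056  0.0021 -0.0008]
[252.19517611 198.67888972]
[270.86916078 232.49835867]
```

View pics/p1.png

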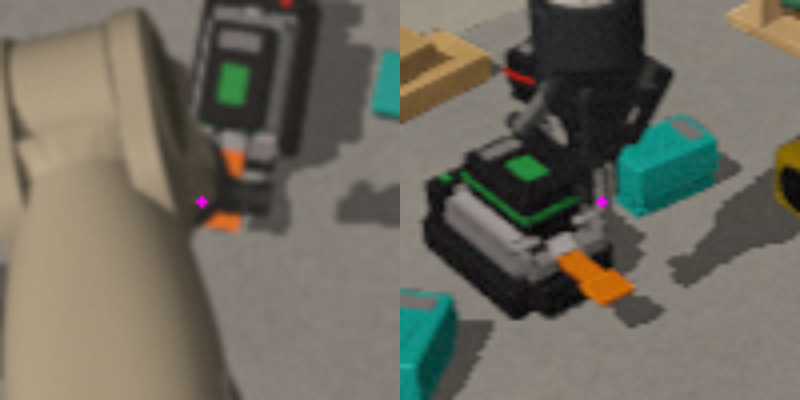

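Emit:
drive_tool --moves '[[[0.025, -0.0012, -0.0005, 0.003, 0.002, 0, 255], [0.05, -0.0024, -0.001, 0.0056, 0.002, 0, 255], [0.066, -0.0024, -0.001, 0.0056, 0.002, 0, 255], [0.075, -0.0024, -0.001, 0.0056, 0.002, 0, 255], [0.077, -0.0024, -0.001, 0.0056, 0.002, 0, 255]]]'

```text
clock: 3.3
tcp_pos: [0.5082, 0.2092, 0.0463]
orientation: [0.703, 0.049, 0.708, -0.05]
wrist_force: [-2.1, -1.1, 5.4]
finger_gap: 0.0003
```

Emit:
drive_tool --moves '[[[0.0015, 0, 0, 0, 0, 0, 255], [0.003, 0, 0, 0, 0, 0, 255], [0.0045, 0, 0, 0, 0, 0, 255], [0.0055, 0, 0, 0, 0, 0, 255], [0.0065, 0, 0, 0, 0, 0, 255]]]'

```text
clock: 3.92
tcp_pos: [0.5087, 0.2093, 0.0409]
orientation: [0.703, 0.049, 0.707, -0.05]
wrist_force: [-1.3, -0.4, 4.8]
finger_gap: -0.0
```

```bash
cat > look.py <<'E'
from h import *
import sys
def look(name,boxes):
    out=[]
    for n,(r0,r1,c0,c1) in boxes.items():
        im=cams.read_camera(n); np.save(f"{n}_{name}.npy",im); im=im[r0:r1,c0:c1]; k=400/max(im.shape[:2]); im=cv2.resize(im,None,fx=k,fy=k,interpolation=cv2.INTER_CUBIC)
        out.append(cv2.copyMakeBorder(im,0,400-im.shape[0],0,400-im.shape[1],cv2.BORDER_CONSTANT)[:400,:400])
    cv2.imwrite(f"pics/{name}.png",np.hstack(out))
E
python3 - <<'E'
from look import *
p=loc(CH,CHY,[-.106,0,0]); p[2]=.039; plan(p,CHY)
look("press",{"side":(200,280,215,295)})
E
```

```text
t 3.92 tcp [0.5087 0.2093 0.0409] F [-1.28 -0.37  4.81] gap -0.0 j6 [ 0.24  0.4  -0.32  0.85  0.    0.38]
shift [0.0019 0.0007 0.0032] rot [-0.0014 -0.0058  0.0014]
```

View pics/press.png

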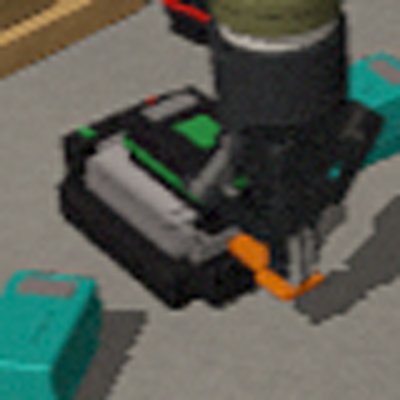

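Emit:
drive_tool --moves '[[[0.0005, 0, 0, 0, 0, 0, 255], [0.001, 0, 0, 0, 0, 0, 255], [0.0015, 0, 0, 0, 0, 0, 255], [0.002, 0, 0, 0, 0, 0, 255], [0.002, 0, 0, 0, 0, 0, 255]]]'

```text
clock: 4.6
tcp_pos: [0.5089, 0.2093, 0.0389]
orientation: [0.703, 0.049, 0.707, -0.05]
wrist_force: [-2.8, -0.6, 6.1]
finger_gap: -0.0001
```

```bash
python3 - <<'E'
from look import *
look("press2",{"side":(200,280,215,295),"top":(130,220,225,315)})
E
```

```text
(no output)
```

View pics/press2.png

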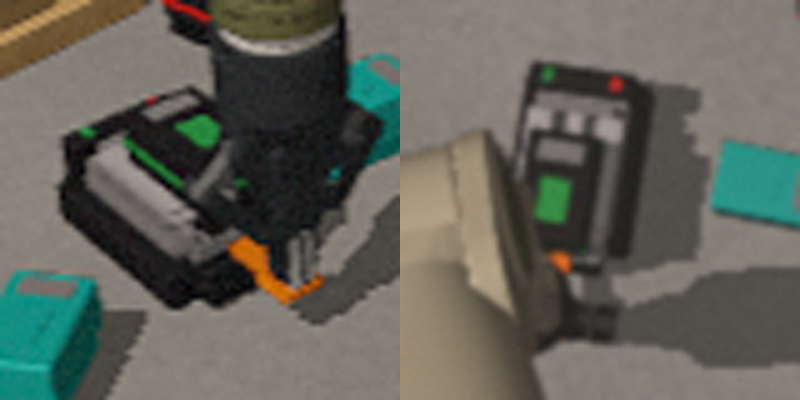

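Battery has sprung out: in the top view the plunger end is now bare at about (585,120) of the crop and the mark moved back. Measure how far, then rise.

```bash
python3 - <<'E'
from h import *
t=np.load("top_press2.npy").astype(float)
g=np.clip(t[160:190,250:275,1]-t[160:190,250:275,2]-10,0,None); ys,xs=np.mgrid[160:190,250:275]
m=(g*xs).sum()/g.sum(),(g*ys).sum()/g.sum(); G=plane("top",m,.1)[0]; print(m,G, (Ro.from_euler("z",-CHY).apply(G-[0.6053,0.1963,.1])).round(4))
E
```

```text
(np.float64(258.9883337001981), np.float64(174.45982830728593)) [0.58985606 0.19831141 0.1       ] [-0.0156 -0.0001  0.    ]
```

Emit:
drive_tool --moves '[[[-0.01, 0, 0, 0, 0, 0, 255], [-0.03, 0, 0, 0, 0, 0, 255], [-0.05, 0, 0, 0, 0, 0, 150], [-0.075, 0, 0, 0, 0, 0, 0], [-0.095, 0, 0, 0, 0, 0, 0]]]'

```text
clock: 5.32
tcp_pos: [0.5098, 0.2095, 0.135]
orientation: [0.704, 0.049, 0.707, -0.049]
wrist_force: [-0.6, -0.1, 0.1]
finger_gap: 0.0543
```

```bash
python3 - <<'E'
from h import *
p=loc(CH,CHY,[-.0156,0,0]); p[2]=.069; plan(p,CHY)
E
```

```text
t 5.33 tcp [0.5098 0.2095 0.135 ] F [-0.59 -0.07  0.13] gap 0.0543 j6 [ 0.24  0.32 -0.19  1.07  0.    0.38]
shift [0.0655 0.0006 0.0929] rot [-0.0014 -0.0049  0.0009]
```

Emit:
drive_tool --moves '[[[0, 0, 0.035, 0, 0, 0, 0], [0, 0, 0.075, 0, -0.003, 0, 0], [0.002, 0.0005, 0.093, -0.001, -0.005, 0, 0], [0.02, 0.0005, 0.093, -0.001, -0.005, 0, 0], [0.04, 0.0005, 0.093, -0.001, -0.005, 0, 0]]]'

```text
clock: 5.95
tcp_pos: [0.6026, 0.1971, 0.0941]
orientation: [0.706, 0.049, 0.705, -0.049]
wrist_force: [0.5, -0.1, -0.6]
finger_gap: 0.0856
```

```bash
python3 - <<'E'
from look import *
p=loc(CH,CHY,[-.0156,0,0]); p[2]=.069; plan(p,CHY)
look("g1",{"side":(180,270,205,295)})
E
```

```text
t 5.95 tcp [0.6026 0.1971 0.0941] F [ 0.47 -0.13 -0.55] gap 0.0856 j6 [ 0.19  0.49 -0.03  1.05 -0.    0.33]
shift [ 0.0251 -0.     -0.001 ] rot [-0.0007  0.0009  0.0004]
```

View pics/g1.png

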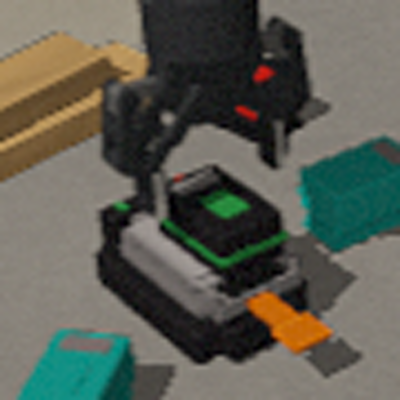

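Emit:
drive_tool --moves '[[[0.01, 0, -0.001, 0, 0, 0, 0], [0.021, 0, -0.001, 0, 0.001, 0, 0], [0.025, 0, -0.001, 0, 0.001, 0, 50], [0.025, 0, -0.001, 0, 0.001, 0, 255], [0.025, 0, -0.001, 0, 0.001, 0, 255]]]' --squeeze 25

```text
clock: 6.62
tcp_pos: [0.5995, 0.1969, 0.066]
orientation: [0.704, 0.048, 0.707, -0.05]
wrist_force: [-0.1, -0.2, -3.4]
finger_gap: 0.0517
```

Emit:
drive_tool --moves '[[[0, 0, 0, 0, 0, 0, 60], [0, 0, 0, 0, 0, 0, 60], [-0.0045, 0, 0.002, 0, 0, 0, 60], [-0.0045, 0, 0.002, 0, 0, 0, 255], [-0.0045, 0, 0.002, 0, 0, 0, 255]]]' --squeeze 25

```text
clock: 7.25
tcp_pos: [0.6024, 0.1967, 0.0715]
orientation: [0.704, 0.049, 0.706, -0.049]
wrist_force: [-0.4, -0.1, 5.7]
finger_gap: 0.0518
```

```bash
python3 - <<'E'
from look import *
p=loc(CH,CHY,[-.0156,0,0]); p[2]=.070; plan(p,CHY)
st=readout.get_state(); print(Ro.from_quat(st["orientation"],scalar_first=True).as_matrix().round(4))
look("g2",{"side":(190,260,215,285),"top":(130,220,225,315)})
E
```

```text
t 7.25 tcp [0.6024 0.1967 0.0715] F [-0.39 -0.08  5.71] gap 0.0518 j6 [ 0.19  0.51 -0.05  1.01 -0.    0.33]
shift [ 0.0015  0.0003 -0.0009] rot [-0.0007 -0.0026  0.0013]
[[-0.0028  0.1383  0.9904]
 [-0.001   0.9904 -0.1383]
 [-1.     -0.0013 -0.0026]]
```

View pics/g2.png

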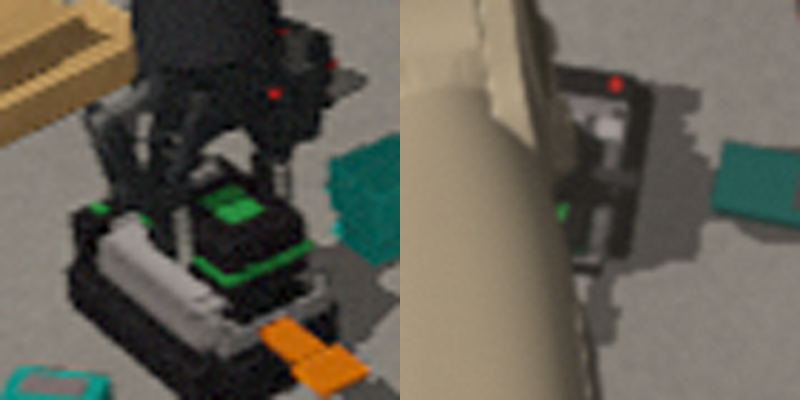

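Emit:
drive_tool --moves '[[[-0.0005, 0, -0.003, 0, 0, 0, 255], [-0.0005, 0, -0.012, 0, 0, 0, 255], [-0.0005, 0, -0.022, 0, 0, 0, 255], [-0.0005, 0, -0.032, 0, 0, 0, 255], [-0.0005, 0, -0.042, 0, 0, 0, 255]]]' --squeeze 50

```text
clock: 7.98
tcp_pos: [0.5595, 0.2026, 0.0718]
orientation: [0.704, 0.048, 0.707, -0.049]
wrist_force: [0.9, -0.0, -1.4]
finger_gap: 0.0509
```

Emit:
drive_tool --moves '[[[0, 0, -0.012, 0, 0, 0, 255], [0, 0, -0.024, 0, 0, 0, 255], [0, 0, -0.036, 0, 0, 0, 255], [0, 0, -0.048, 0, 0, 0, 255], [-0.003, 0, -0.05, 0, 0, 0, 255]]]'

```text
clock: 8.6
tcp_pos: [0.5076, 0.2094, 0.0741]
orientation: [0.703, 0.048, 0.708, -0.05]
wrist_force: [0.9, 0.1, -4.7]
finger_gap: 0.0516
```

```bash
python3 - <<'E'
from look import *
st=readout.get_state(); print(Ro.from_euler("z",-CHY).apply(st["tcp_pos"]-CH).round(4))
look("g3",{"side":(180,280,215,315),"top":(130,220,225,315)})
E
```

```text
[-0.1103 -0.0008  0.0241]
```

View pics/g3.png

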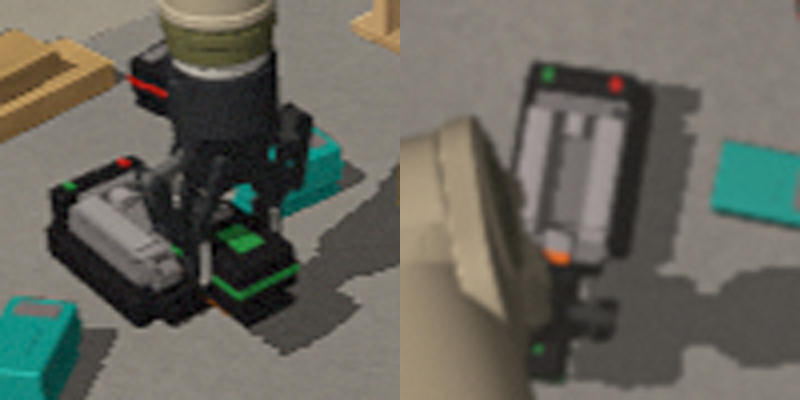

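```bash
python3 - <<'E'
from look import *
p=loc(SW,SWY,[-.124,0,0]); p[2]=.235; plan(p,SWY)
E
```

```text
t 8.7 tcp [0.5097 0.2096 0.075 ] F [ 0.64 -0.22 -5.01] gap 0.0513 j6 [ 0.24  0.37 -0.28  0.93 -0.    0.38]
shift [-0.1593 -0.4487  0.0367] rot [-0.0782 -0.0037  0.0016]
```

Emit:
drive_tool --moves '[[[-0.03, 0, 0, 0, 0, 0, 255], [-0.08, 0, 0, 0, 0, 0, 255], [-0.13, -0.02, 0.002, 0, 0, 0, 255], [-0.165, -0.06, 0.005, -0.02, -0.002, 0, 255], [-0.165, -0.11, 0.009, -0.03, -0.003, 0, 255]]]'

```text
clock: 9.32
tcp_pos: [0.5067, 0.0991, 0.2439]
orientation: [0.709, 0.037, 0.704, -0.038]
wrist_force: [0.5, 0.7, -6.2]
finger_gap: 0.0514
```

Emit:
drive_tool --moves '[[[0, -0.055, 0.005, -0.01, 0, 0, 255], [0, -0.11, 0.009, -0.02, 0, 0, 255], [0, -0.17, 0.014, -0.03, 0, 0, 255], [0, -0.225, 0.018, -0.04, 0, 0, 255], [0, -0.27, 0.022, -0.05, 0, 0, 255]]]'

```text
clock: 9.95
tcp_pos: [0.4999, -0.1744, 0.2443]
orientation: [0.71, 0.02, 0.704, -0.021]
wrist_force: [0.1, -0.2, -4.8]
finger_gap: 0.0511
```

```bash
python3 - <<'E'
from look import *
p=loc(SW,SWY,[-.124,0,0]); p[2]=.18; plan(p,SWY)
E
```

```text
t 9.95 tcp [ 0.4999 -0.1744  0.2443] F [ 0.13 -0.16 -4.85] gap 0.0511 j6 [-0.49  0.21 -0.05  1.3   0.   -0.43]
shift [ 0.0642 -0.0659 -0.0118] rot [0.0026 0.0078 0.0013]
```

Emit:
drive_tool --moves '[[[0, -0.02, -0.004, 0, 0.004, 0, 255], [0, -0.045, -0.008, 0.001, 0.008, 0, 255], [0.01, -0.066, -0.012, 0.002, 0.008, 0, 255], [0.045, -0.066, -0.012, 0.002, 0.008, 0, 255], [0.079, -0.066, -0.012, 0.002, 0.008, 0, 255]]]'

```text
clock: 10.58
tcp_pos: [0.485, -0.2408, 0.1645]
orientation: [0.707, 0.021, 0.707, -0.022]
wrist_force: [-0.4, 0.3, -5.9]
finger_gap: 0.0514
```

```bash
python3 - <<'E'
from look import *
p=loc(SW,SWY,[-.124,0,0]); p[2]=.142; plan(p,SWY)
st=readout.get_state(); print(Ro.from_quat(st["orientation"],scalar_first=True).as_matrix().round(4))
look("s1",{"side":(130,220,300,390),"top":(130,250,350,470)})
E
```

```text
t 10.57 tcp [ 0.485  -0.2408  0.1645] F [-0.4   0.27 -5.91] gap 0.0514 j6 [-0.61  0.28 -0.17  1.12 -0.   -0.55]
shift [ 0.0225  0.0012 -0.0003] rot [-0.0007  0.0007  0.0019]
[[ 6.000e-04  6.070e-02  9.982e-01]
 [-1.900e-03  9.982e-01 -6.070e-02]
 [-1.000e+00 -1.900e-03  7.000e-04]]
```

View pics/s1.png

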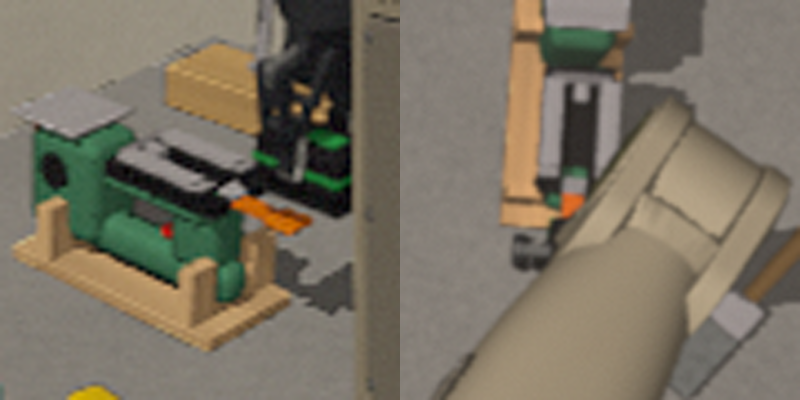

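```bash
cat > ov.py <<'E'
from h import *
def ov(name,src,out,roi,offx=-.0009,offz=-.0218,k=8):
    st=readout.get_state(); R=Ro.from_quat(st["orientation"],scalar_first=True).as_matrix(); yaw=np.arctan2(R[1,2],R[0,2])
    B=loc(st["tcp_pos"],yaw,[offx,0,offz])
    im=np.load(src)[roi[0]:roi[1],roi[2]:roi[3]]; im=cv2.resize(im,None,fx=k,fy=k,interpolation=cv2.INTER_CUBIC)
    def dr(q,c):
        uv=((proj(name,q)-[roi[2],roi[0]]+.5)*k-.5); cv2.polylines(im,[uv.round().astype(int)],True,c,1)
    bx=lambda O,y,x0,x1,w,z: loc(O,y,np.array([[x0,-w,z],[x1,-w,z],[x1,w,z],[x0,w,z]]))
    dr(bx(B,yaw,-.042,.042,.026,.05),(0,255,255)); dr(bx(B,yaw,-.042,.042,.026,.014),(0,255,255)); dr(bx(B,yaw,-.042,.042,.022,0),(255,255,0))
    dr(bx(SW,SWY,-.036,.044,.017,.013),(255,0,255)); dr(bx(SW,SWY,-.12,-.092,.015,-.003),(255,0,255))
    cv2.imwrite(out,im)
    L=Ro.from_euler("z",-SWY).apply(B-SW); print("bat in saw frame",L.round(4),"dyaw",round(yaw-SWY,4))
E
python3 -c "
from ov import *
ov('side','side_s1.npy','pics/s1o.png',(150,200,320,395))"
```

```text
bat in saw frame [-0.1275  0.001   0.0195] dyaw -0.0
```

View pics/s1o.png

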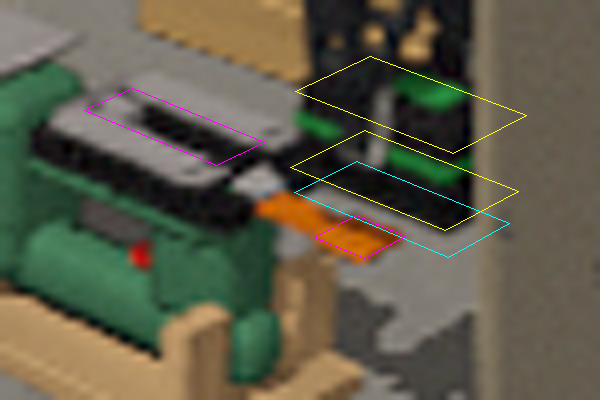

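```bash
python3 - <<'E'
from look import *
p=loc(SW,SWY,[-.124,0,0]); p[2]=.142; plan(p,SWY)
look("s2",{"side":(130,220,300,390)})
p=loc(SW,SWY,[-.124,0,0]); p[2]=.142; plan(p,SWY)
from ov import *
ov('side','side_s2.npy','pics/s2o.png',(150,200,320,395))
E
```

```text
t 10.68 tcp [ 0.4823 -0.2385  0.1613] F [-0.66  1.08 -4.75] gap 0.0515 j6 [-0.61  0.28 -0.17  1.12 -0.   -0.55]
shift [ 0.0193 -0.001   0.0027] rot [-0.0001 -0.0069 -0.0028]
t 10.72 tcp [ 0.4834 -0.2391  0.1636] F [ 0.78  0.47 -4.27] gap 0.0511 j6 [-0.61  0.28 -0.17  1.13 -0.   -0.55]
shift [ 0.0216 -0.0005  0.0015] rot [ 0.0001 -0.0043 -0.0012]
bat in saw frame [-0.1263  0.0005  0.0218] dyaw 0.0002
```

View pics/s2o.png

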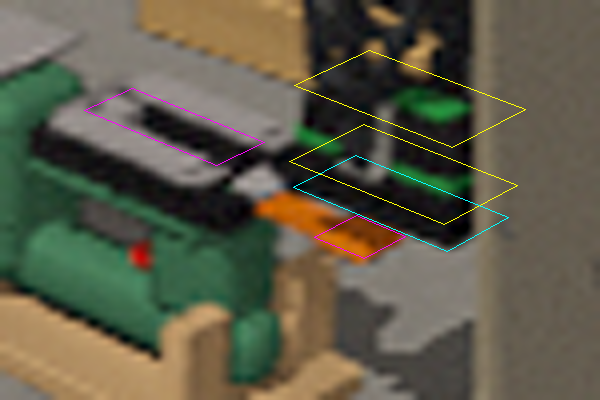

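Emit:
drive_tool --moves '[[[0.007, 0, 0, 0, 0, 0, 255], [0.014, 0, 0, 0, 0, 0, 255], [0.019, 0, 0, 0, 0, 0, 255], [0.0205, 0, 0, 0, 0, 0, 255], [0.0205, 0, 0, 0, 0, 0, 255]]]'

```text
clock: 11.35
tcp_pos: [0.4834, -0.2391, 0.1432]
orientation: [0.705, 0.022, 0.708, -0.021]
wrist_force: [0.3, 0.1, -4.6]
finger_gap: 0.0515
```

```bash
cat > now.py <<'E'
from ov import *
import sys
st=readout.get_state(); R=Ro.from_quat(st["orientation"],scalar_first=True).as_matrix(); yaw=np.arctan2(R[1,2],R[0,2])
B=loc(st["tcp_pos"],yaw,[-.0009,0,-.0218]); L=Ro.from_euler("z",-SWY).apply(B-SW)
F=Ro.from_euler("z",-SWY).apply(st["wrist_force"])
print("t",round(st["clock"],2),"bat(saw)",(L*1000).round(1),"dyaw",round(yaw-SWY,4),"tilt: toolx",R[:,0].round(4),"F(saw)",F.round(1),"M",st["ft_torque"].round(2),"qv",np.abs(st["qvel"]).max().round(3))
T=np.array([float(a) for a in sys.argv[1:4]])/1000 if len(sys.argv)>3 else None
if T is not None: plan(st["tcp_pos"]+Ro.from_euler("z",SWY).apply(T-L),SWY,st)
E
python3 now.py -90 0 1
```

```text
t 11.35 bat(saw) [-126.4    0.5    1.4] dyaw 0.0003 tilt: toolx [-0.0041  0.0013 -1.    ] F(saw) [ 0.2  0.1 -4.6] M [ 0.01 -0.03 -0.  ] qv 0.004
t 11.35 tcp [ 0.4834 -0.2391  0.1432] F [ 0.25  0.08 -4.61] gap 0.0515 j6 [-0.61  0.29 -0.21  1.08 -0.   -0.55]
shift [ 0.0002 -0.0005  0.0364] rot [ 0.0003 -0.0041 -0.0011]
```

Emit:
drive_tool --moves '[[[0, -0.0005, 0.009, 0, -0.002, 0, 255], [0, -0.0005, 0.018, 0, -0.002, 0, 255], [0, -0.0005, 0.027, 0, -0.002, 0, 255], [0, -0.0005, 0.034, 0, -0.002, 0, 255], [0, -0.0005, 0.038, 0, -0.002, 0, 255]]]'

```text
clock: 11.98
tcp_pos: [0.5214, -0.2418, 0.1429]
orientation: [0.706, 0.021, 0.708, -0.021]
wrist_force: [-3.9, -0.6, -2.1]
finger_gap: 0.0512
```

```bash
python3 now.py -70 0 1; python3 -c "
from look import *
look('s3',{'side':(150,210,320,380),'top':(130,250,350,470)})"
```

```text
t 11.97 bat(saw) [-88.3   0.    1.1] dyaw 0.0005 tilt: toolx [-0.0033  0.0011 -1.    ] F(saw) [-3.8 -0.8 -2.1] M [ 0.03  0.66 -0.01] qv 0.066
t 11.97 tcp [ 0.5214 -0.2418  0.1429] F [-3.89 -0.58 -2.1 ] gap 0.0512 j6 [-0.57  0.36 -0.11  1.1  -0.   -0.51]
shift [ 0.0001 -0.0001  0.0183] rot [ 0.0005 -0.0033 -0.0009]
```

View pics/s3.png

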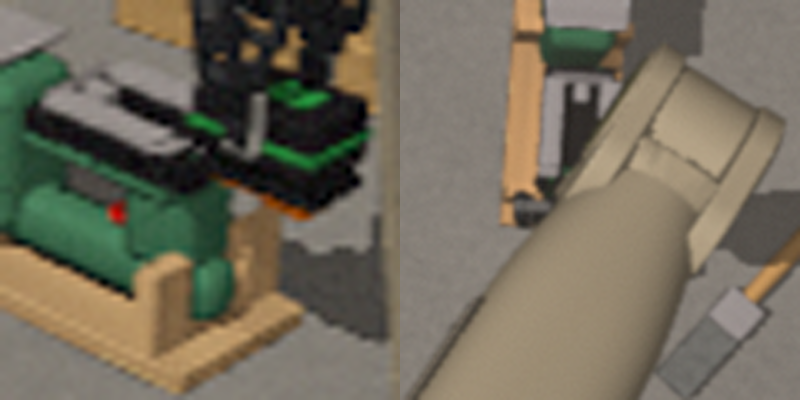

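Nose at the mouth, well lined up; −3.8 N with some lift is the tooth's ramp. Going on gently.

Emit:
drive_tool --moves '[[[0, 0, 0.002, 0, -0.002, 0, 255], [0, 0, 0.004, 0, -0.002, 0, 255], [0, 0, 0.006, 0, -0.002, 0, 255], [0, 0, 0.008, 0, -0.002, 0, 255], [0, 0, 0.01, 0, -0.002, 0, 255]]]'

```text
clock: 12.7
tcp_pos: [0.5324, -0.2427, 0.1436]
orientation: [0.707, 0.021, 0.706, -0.021]
wrist_force: [-1.3, -0.6, -0.4]
finger_gap: 0.0511
```

```bash
python3 now.py -70 0 0.5
```

```text
t 12.7 bat(saw) [-77.2  -0.2   1.8] dyaw 0.0005 tilt: toolx [ 1.5e-03  4.0e-04 -1.0e+00] F(saw) [-1.3 -0.7 -0.4] M [ 0.09  0.09 -0.04] qv 0.039
t 12.7 tcp [ 0.5324 -0.2427  0.1436] F [-1.29 -0.58 -0.37] gap 0.0511 j6 [-0.57  0.37 -0.09  1.11  0.   -0.51]
shift [0.0013 0.0002 0.0072] rot [ 0.0005  0.0015 -0.0005]
```

Emit:
drive_tool --moves '[[[0.0005, 0, 0.002, 0, 0.001, 0, 255], [0.001, 0, 0.004, 0, 0.002, 0, 255], [0.001, 0, 0.006, 0, 0.003, 0, 255], [0.001, 0, 0.008, 0, 0.003, 0, 255], [0.001, 0, 0.01, 0, 0.003, 0, 255]]]'

```text
clock: 13.32
tcp_pos: [0.5425, -0.2433, 0.1426]
orientation: [0.706, 0.021, 0.707, -0.021]
wrist_force: [-0.5, -0.3, -1.7]
finger_gap: 0.0512
```

```bash
python3 now.py -50 0 0.5
```

```text
t 13.32 bat(saw) [-67.1  -0.2   0.8] dyaw 0.0006 tilt: toolx [-1.5e-03  6.0e-04 -1.0e+00] F(saw) [-0.5 -0.3 -1.7] M [-0.01  0.18 -0.01] qv 0.041
t 13.32 tcp [ 0.5425 -0.2433  0.1426] F [-0.51 -0.32 -1.69] gap 0.0512 j6 [-0.56  0.39 -0.06  1.12 -0.   -0.5 ]
shift [0.0002 0.0002 0.0171] rot [ 0.0006 -0.0016 -0.0005]
```

Running freely under the lips. Advance faster to about −35 mm.

Emit:
drive_tool --moves '[[[0.0003, 0.0002, 0.006, 0, 0, 0, 255], [0.0003, 0.0002, 0.012, 0, 0, 0, 255], [0.0003, 0.0002, 0.018, 0, 0, 0, 255], [0.0003, 0.0002, 0.024, 0, 0, 0, 255], [0.0003, 0.0002, 0.029, 0, 0, 0, 255]]]'

```text
clock: 13.95
tcp_pos: [0.5719, -0.2449, 0.1421]
orientation: [0.706, 0.021, 0.707, -0.021]
wrist_force: [-1.0, -0.1, -1.1]
finger_gap: 0.0512
```

```bash
python3 now.py -50 0 0.5
```

```text
t 13.95 bat(saw) [-37.7   0.    0.3] dyaw 0.0007 tilt: toolx [-1.6e-03  6.0e-04 -1.0e+00] F(saw) [-1.  -0.2 -1.1] M [-0.03  0.23 -0.03] qv 0.109
t 13.95 tcp [ 0.5719 -0.2449  0.1421] F [-1.03 -0.12 -1.08] gap 0.0512 j6 [-0.53  0.44  0.02  1.15 -0.   -0.47]
shift [-0.0002 -0.     -0.0123] rot [ 0.0007 -0.0017 -0.0005]
```

Emit:
drive_tool --moves '[[[0, 0, 0.003, 0, 0, 0, 255], [0, 0, 0.006, 0, 0, 0, 255], [0, 0, 0.009, 0, 0, 0, 255], [0, 0, 0.012, 0, 0, 0, 255], [0, 0, 0.014, 0, 0, 0, 255]]]' --squeeze 60

```text
clock: 14.58
tcp_pos: [0.5859, -0.2457, 0.142]
orientation: [0.706, 0.021, 0.707, -0.021]
wrist_force: [-0.7, 0.1, -2.5]
finger_gap: 0.051
```

```bash
python3 now.py -15 0 0.3
```

```text
t 14.57 bat(saw) [-23.6   0.1   0.2] dyaw 0.0007 tilt: toolx [-1.8e-03  7.0e-04 -1.0e+00] F(saw) [-0.7  0.  -2.5] M [ 0.    0.37 -0.05] qv 0.045
t 14.57 tcp [ 0.5859 -0.2457  0.142 ] F [-0.75  0.08 -2.46] gap 0.051 j6 [-0.52  0.47  0.06  1.16 -0.   -0.46]
shift [-0.0001 -0.0001  0.0086] rot [ 0.0007 -0.0019 -0.0006]
```

Emit:
drive_tool --moves '[[[0, 0, 0.0015, 0, 0, 0, 255], [0, 0, 0.003, 0, 0, 0, 255], [0, 0, 0.0045, 0, 0, 0, 255], [0, 0, 0.006, 0, 0, 0, 255], [0, 0, 0.0075, 0, 0, 0, 255]]]'

```text
clock: 15.2
tcp_pos: [0.5934, -0.2461, 0.1419]
orientation: [0.706, 0.021, 0.708, -0.021]
wrist_force: [-1.3, 0.4, -2.7]
finger_gap: 0.0509
```

```bash
python3 now.py
```

```text
t 15.2 bat(saw) [-16.1   0.1   0.1] dyaw 0.0007 tilt: toolx [-2.2e-03  8.0e-04 -1.0e+00] F(saw) [-1.3  0.3 -2.7] M [0.   0.36 0.01] qv 0.034
```

Emit:
drive_tool --moves '[[[0, 0, 0.0015, 0, 0, 0, 255], [0, 0, 0.003, 0, 0, 0, 255], [0, 0, 0.0045, 0, 0, 0, 255], [0, 0, 0.006, 0, 0, 0, 255], [0, 0, 0.0075, 0, 0, 0, 255]]]'

```text
clock: 15.82
tcp_pos: [0.5988, -0.2463, 0.1418]
orientation: [0.705, 0.022, 0.709, -0.021]
wrist_force: [-9.0, 0.2, 3.3]
finger_gap: 0.0508
```

```bash
python3 now.py
```

```text
t 15.82 bat(saw) [-10.7   0.2   0. ] dyaw 0.0001 tilt: toolx [-0.0063  0.0011 -1.    ] F(saw) [-9.  -0.3  3.3] M [-0.04  1.68 -0.05] qv 0.033
```

Emit:
drive_tool --moves '[[[0, 0, 0.003, 0, 0, 0, 255], [0, 0, 0.004, 0, 0, 0, 255], [0, 0, 0.005, 0, 0, 0, 255], [0, 0, 0.006, 0, 0, 0, 255], [0, 0, 0.007, 0, 0, 0, 255]]]'

```text
clock: 16.45
tcp_pos: [0.6014, -0.2464, 0.1418]
orientation: [0.702, 0.022, 0.712, -0.021]
wrist_force: [-15.5, 0.6, 4.7]
finger_gap: 0.051
```

```bash
python3 now.py
```

```text
t 16.45 bat(saw) [-8.1  0.2 -0. ] dyaw -0.0012 tilt: toolx [-0.0146  0.0017 -0.9999] F(saw) [-15.5  -0.3   4.7] M [0.06 2.59 0.04] qv 0.024
```

Emit:
drive_tool --moves '[[[-0.0003, 0, 0.002, 0, -0.008, 0, 255], [-0.0006, 0, 0.0025, 0, -0.016, 0, 255], [-0.0008, 0, 0.003, 0, -0.02, 0, 255], [-0.0008, 0, 0.0035, 0, -0.02, 0, 255], [-0.0008, 0, 0.004, 0, -0.02, 0, 255]]]'

```text
clock: 17.08
tcp_pos: [0.6031, -0.2465, 0.1417]
orientation: [0.707, 0.022, 0.707, -0.022]
wrist_force: [-6.6, -0.5, -1.8]
finger_gap: 0.0508
```

```bash
python3 now.py; python3 -c "
from look import *
look('s4',{'side':(140,200,310,370),'top':(130,250,350,470)})"
```

```text
t 17.07 bat(saw) [-6.4  0.3 -0.1] dyaw -0.0019 tilt: toolx [ 6.0e-04  1.1e-03 -1.0e+00] F(saw) [-6.6 -0.9 -1.8] M [-0.03  1.59 -0.03] qv 0.011
```

View pics/s4.png

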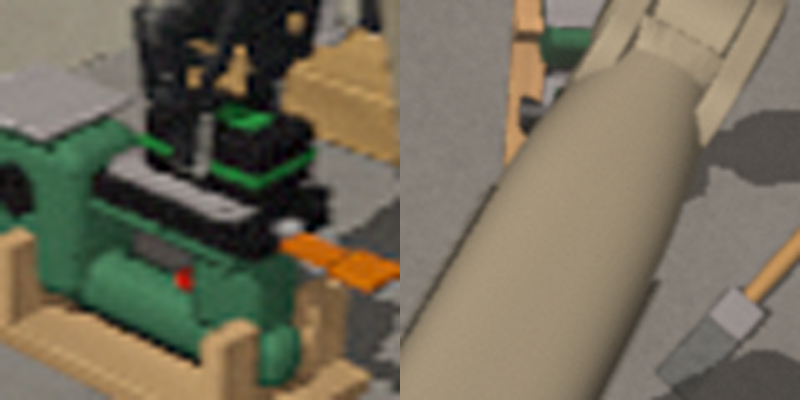

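```bash
python3 -c "
from ov import *
ov('side','side_s4.npy','pics/s4o.png',(145,195,315,375),k=10)"
```

```text
bat in saw frame [-0.0063  0.0003 -0.0001] dyaw -0.0019
```

View pics/s4o.png

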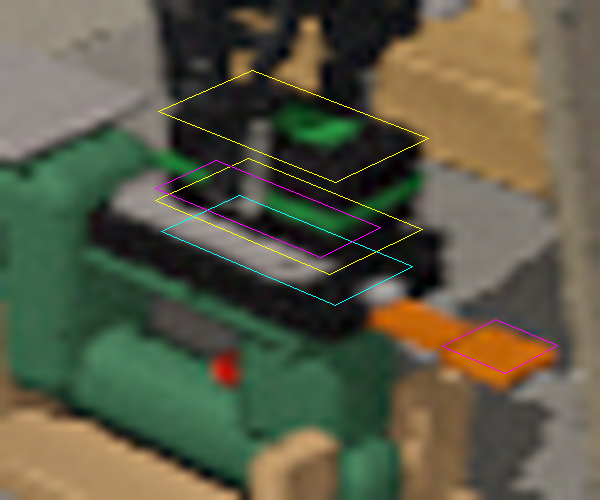

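Emit:
drive_tool --moves '[[[0, 0, 0.0025, 0, -0.003, 0, 255], [0, 0, 0.0035, 0, -0.004, 0, 255], [0, 0, 0.0045, 0, -0.005, 0, 255], [0, 0, 0.0052, 0, -0.006, 0, 255], [0, 0, 0.0058, 0, -0.006, 0, 255]]]'

```text
clock: 17.8
tcp_pos: [0.6069, -0.2467, 0.1417]
orientation: [0.708, 0.022, 0.706, -0.022]
wrist_force: [-7.6, 0.1, 1.6]
finger_gap: 0.0512
```

```bash
python3 now.py
```

```text
t 17.8 bat(saw) [-2.6  0.3 -0.1] dyaw -0.0025 tilt: toolx [ 2.6e-03  9.0e-04 -1.0e+00] F(saw) [-7.6 -0.4  1.6] M [ 0.    1.71 -0.  ] qv 0.015
```

Emit:
drive_tool --moves '[[[0, 0, 0.0022, 0, -0.003, 0, 255], [0, 0, 0.0027, 0, -0.004, 0, 255], [0, 0, 0.0032, 0, -0.005, 0, 255], [0, 0, 0.0037, 0, -0.006, 0, 255], [0, 0, 0.0042, 0, -0.006, 0, 255]]]'

```text
clock: 18.42
tcp_pos: [0.609, -0.2468, 0.1416]
orientation: [0.708, 0.023, 0.705, -0.022]
wrist_force: [-8.4, -0.4, 1.7]
finger_gap: 0.0513
```

```bash
python3 now.py; python3 -c "
from look import *
look('s5',{'side':(140,200,310,370)})"
```

```text
t 18.43 bat(saw) [-0.5  0.3 -0.2] dyaw -0.0031 tilt: toolx [ 4.5e-03  7.0e-04 -1.0e+00] F(saw) [-8.3 -0.9  1.7] M [0.06 1.73 0.  ] qv 0.012
```

View pics/s5.png

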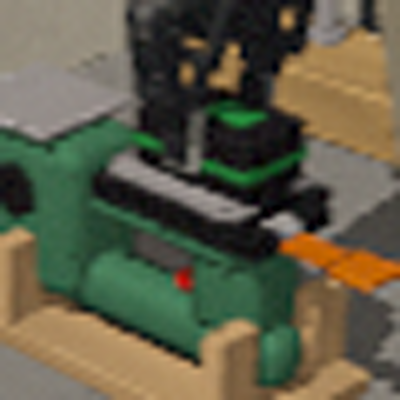

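```bash
cat > catch.py <<'E'
from h import *
import sys
for a in sys.argv[1:]:
    f=np.load(a)[165:195,350:376].astype(float); w=np.clip((f[...,2]-f[...,0]-90)/85,0,1); ys,xs=np.mgrid[165:195,350:376]
    # right-part mean row per column
    print(a,w.sum().round(1),[(round((w[:,c]*ys[:,c]).sum()/w[:,c].sum(),2) if w[:,c].sum()>1 else None) for c in range(2,22,2)])
E
python3 catch.py side0.npy side_s2.npy side_s4.npy side_s5.npy
```

```text
side0.npy 62.7 [None, np.float64(175.39), np.float64(175.78), np.float64(176.62), np.float64(178.06), np.float64(178.94), np.float64(179.44), np.float64(179.47), np.float64(179.07), None]
side_s2.npy 45.8 [np.float64(175.69), np.float64(175.43), np.float64(175.7), np.float64(176.58), np.float64(178.22), np.float64(179.76), np.float64(180.44), np.float64(180.14), None, None]
side_s4.npy 64.0 [None, np.float64(176.36), np.float64(176.56), np.float64(177.63), np.float64(178.98), np.float64(180.0), np.float64(180.15), np.float64(180.31), np.float64(179.96), None]
side_s5.npy 64.3 [np.float64(176.6), np.float64(176.32), np.float64(176.55), np.float64(177.62), np.float64(179.06), np.float64(180.02), np.float64(180.21), np.float64(180.29), np.float64(180.02), None]
```

Catch still reads about 1 px down (pressed). On with small steps.

Emit:
drive_tool --moves '[[[0, 0, 0.0024, 0, -0.003, 0, 255], [0, 0, 0.0028, 0, -0.003, 0, 255], [0, 0, 0.0032, 0, -0.003, 0, 255], [0, 0, 0.0036, 0, -0.003, 0, 255], [0, 0, 0.004, 0, -0.003, 0, 255]]]'

```text
clock: 19.1
tcp_pos: [0.6113, -0.2468, 0.1415]
orientation: [0.708, 0.023, 0.705, -0.022]
wrist_force: [-7.8, 0.2, 0.2]
finger_gap: 0.0509
```

```bash
python3 now.py; python3 -c "
from look import *
look('s6',{'side':(140,200,310,370)})"; python3 catch.py side_s6.npy
```

```text
t 19.1 bat(saw) [ 1.8  0.4 -0.3] dyaw -0.0036 tilt: toolx [ 0.004  0.001 -1.   ] F(saw) [-7.8 -0.2  0.2] M [0.04 1.43 0.04] qv 0.009
side_s6.npy 65.5 [np.float64(175.69), np.float64(175.4), np.float64(175.72), np.float64(176.59), np.float64(178.0), np.float64(178.9), np.float64(179.46), np.float64(179.39), np.float64(178.95), None]
```

The catch is back up (rows back at the rest values): clicked. Stop pushing, and open.

Emit:
drive_tool --moves '[[[0, 0, 0, 0, 0, 0, 255], [0, 0, -0.001, 0, 0, 0, 255], [0, 0, -0.001, 0, 0, 0, 100], [0, 0, -0.001, 0, 0, 0, 0], [0, 0, -0.001, 0, 0, 0, 0]]]'

```text
clock: 19.77
tcp_pos: [0.6116, -0.2471, 0.1423]
orientation: [0.709, 0.023, 0.704, -0.022]
wrist_force: [-0.4, 0.5, 0.4]
finger_gap: 0.0847
```

```bash
python3 now.py
```

```text
t 19.77 bat(saw) [2.1 0.2 0.5] dyaw -0.0034 tilt: toolx [ 6.9e-03  1.0e-04 -1.0e+00] F(saw) [-0.5  0.5  0.4] M [-0.01  0.01  0.02] qv 0.006
```

Let go, no force left. Rise straight up, then back out of the cameras' way.

Emit:
drive_tool --moves '[[[-0.01, 0, 0, 0, 0, 0, 0], [-0.03, 0, 0, 0, 0, 0, 0], [-0.06, 0, 0, 0, 0, 0, 0], [-0.1, 0, 0, 0, 0, 0, 0], [-0.14, 0, 0, 0, 0, 0, 0]]]'

```text
clock: 20.4
tcp_pos: [0.611, -0.2471, 0.2846]
orientation: [0.71, 0.022, 0.704, -0.022]
wrist_force: [0.6, -0.7, -1.3]
finger_gap: 0.0855
```

Emit:
drive_tool --moves '[[[-0.01, 0.05, 0, 0, 0, 0, 0], [-0.01, 0.11, 0, 0, 0, 0, 0], [-0.01, 0.17, 0, 0, 0, 0, 0], [-0.01, 0.22, 0, 0, 0, 0, 0], [-0.01, 0.25, 0, 0, 0, 0, 0]]]'

```text
clock: 21.02
tcp_pos: [0.627, 0.0052, 0.2961]
orientation: [0.711, 0.021, 0.703, -0.021]
wrist_force: [-0.4, -0.3, -0.2]
finger_gap: 0.0853
```

```bash
cp side_s6.npy /tmp/; python3 - <<'E'
from look import *
look("end",{"side":(130,210,295,375),"top":(100,220,345,465)})
im=np.load("side_end.npy"); t=np.load("top_end.npy")
a=np.load("top0.npy"); print("")
cv2.imwrite("pics/endtop.png",t)
B=loc(SW,SWY,[0.001,0,0])
bx=lambda O,y,x0,x1,w,z: loc(O,y,np.array([[x0,-w,z],[x1,-w,z],[x1,w,z],[x0,w,z]]))
g=t[140:200,385:425].astype(float); w=np.clip(g[...,1]-g[...,2]-40,0,None)
ys,xs=np.mgrid[140:200,385:425]
g2=np.where((ys>150)&(ys<182),w,0); m=(g2*xs).sum()/g2.sum(),(g2*ys).sum()/g2.sum(); print(m); G=plane("top",m,.17)[0]
print("mark in saw frame mm",(Ro.from_euler("z",-SWY).apply(G-SW)*1000).round(1)," seated ref -11.7")
k=8; r=(140,200,305,375); c=cv2.resize(im[r[0]:r[1],r[2]:r[3]],None,fx=k,fy=k,interpolation=cv2.INTER_CUBIC)
for x,z,ww in((0,.05,.026),(0,.014,.026)):
    uv=((proj("side",bx(B,SWY,-.042,.042,ww,z))-[r[2],r[0]]+.5)*k-.5); cv2.polylines(c,[uv.round().astype(int)],True,(0,255,255),1)
cv2.imwrite("pics/endo.png",c)
E
python3 catch.py side0.npy side_end.npy; python3 -c "
import cv2
from h import *
print(readout.get_state()['clock'],readout.get_state()['wrist_force'])
f0=np.load('side0.npy').astype(float);f1=np.load('side_end.npy').astype(float)
for f in(f0,f1):
    g=f[235:262,250:285]; w=np.clip((g[...,2]-g[...,0]-90)/85,0,1);ys,xs=np.mgrid[235:262,250:285]; print((w*ys).sum()/w.sum(),w.sum())"
```

```text
(np.float64(404.9444093493367), np.float64(171.41503474415666))
mark in saw frame mm [-14.9   0.1  50. ]  seated ref -11.7
side0.npy 62.7 [None, np.float64(175.39), np.float64(175.78), np.float64(176.62), np.float64(178.06), np.float64(178.94), np.float64(179.44), np.float64(179.47), np.float64(179.07), None]
side_end.npy 65.4 [np.float64(175.69), np.float64(175.44), np.float64(175.77), np.float64(176.56), np.float64(177.99), np.float64(178.89), np.float64(179.44), np.float64(179.42), np.float64(178.97), None]
21.125 [ 0.58428406 -0.5809094   1.2240061 ]
251.134387755102 115.29411764705883
251.142842711385 116.45882352941177
```

View pics/endo.png

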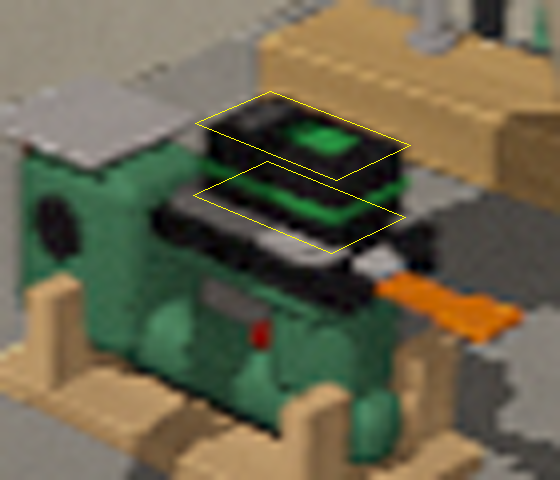

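View pics/endtop.png

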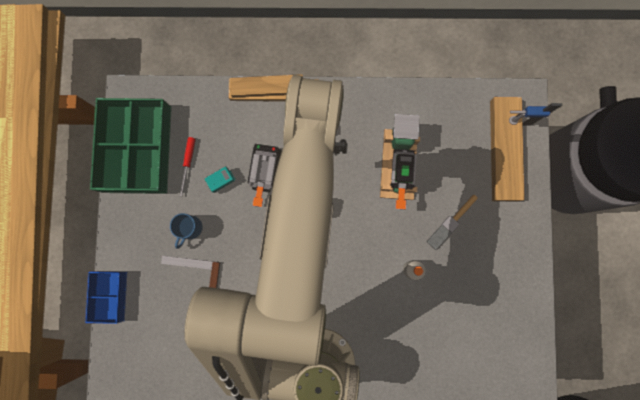

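The end pictures show the battery level on the saw's rails (side, mark at about (345,157); top (405,170)). Both orange catches are back at their rest rows, and the visible bystanders are where they were. Handing in.

```bash
python3 -c "
from h import *
print(env.hand_in())"
```

```text
the job is handed in; nothing more can be done
None
```

The charged battery is off the charger, seated on the saw's rails and let go. I handed the job in at about 21 s.

**What I did**
- I pressed the charger's catch down about 8 mm with 5–6 N, and the battery sprang out 15.6 mm as measured in the picture.
- My first grip was a little low, so I took it again higher before sliding the battery off the charger.
- On the saw it ran freely under the lips until it met the plunger. The push peaked at 15.5 N, partly because the tool was tilting; once I levelled it, about 8 N was enough to bring the click.

**Last checks**
- **Saw catch:** its pixel rows were about 1 px low while the battery lay on the tooth, and are back at the starting values.
- **Charger catch:** it is at its starting row too.
- **Battery position:** by the tool's last reading before letting go, its centre was 1.8 mm past the nominal seat, which puts the nose at about 44 mm. The side overlay agrees.
- **Contact:** the wrist force was near zero after release, and the arm stands clear.

**Disagreement:** the mark's centroid in the last top picture puts the battery about 3 mm further back, with the nose at about 39 mm. Green parts of the saw may have pulled that reading, and both values lie inside the allowed 32.5–53.5 mm.

**Not checked:** in the last top picture the arm hides the red flat battery, the tape measure and one turquoise look-alike, so I compared only the visible bystanders, by eye.

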